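# Run a glass dish into the dish reader and take the reading

### The job

Run the sample into the dish reader and take a reading, working with your fingertips only: press down the lock pad in the middle of the sliding shuttle to free its brake, and keep it pressed while you push the shuttle all the way to its stop, so that its upright plate shuts the dark box; then let the pad spring up so the brake holds. With the shuttle home, press the round key on top of the reader right down and let it go. Never force the shuttle along while the brake still grips, do not touch or lift the dish riding on it, do not press the key before the shuttle is home, and leave the things standing around where they are.

Things in the scene. Friction and masses are not known exactly. Their poses are not given: they have to be found in the camera images.
- reader: Dish reader, fixed to the bench: a white and grey dark box 152 x 132 mm, 91 mm high, with a tunnel in one face; an aluminium T-slot rail 50 mm wide, 26 mm high runs out of it along +y. Origin: at bench level on the rail's middle line; z up. The box fills y = -236 to -104 mm, x = -76 to +76 mm; the rail ends at y = +221 mm. The shuttle is pushed along -y of this frame, into the box.
- shuttle (a joint): Shuttle on the rail, in m, growing along -y of the reader: 0 = fully out, 0.150 = home, at the hard stop, its upright plate flat on the box's face. Starts at 0 to 0.06. Grey metal saddle 64 mm wide, 144 mm long, top 37 mm above the bench, the pad in its middle. Pad up: the brake holds against about 20 N; pad pressed: it slides with 1 to 2 N and stays where it is left.
- seal_plate (a point): Middle of the top edge of the shuttle's upright light-seal plate, 71 mm above the bench; the plate is 112 mm wide and 4 mm thick, stands 73 mm from the pad's centre towards the box, and has a thin rubber gasket on its box side. When home its gasket meets the box's face. The dish carrier lies beyond it. Moves with the shuttle.
- pad (a joint): Tilt of the lock pad, a sprung lever pivoted 60 mm from the pad's centre on the box side, in rad: about 0 = up and level, brake gripping; 0.117 = fully down, the centre 7 mm lower. At the centre it takes about 7 N to press, 8.5 N fully down (a little more nearer the box). The grip fades as the pad goes down and is gone once its centre is 3 mm down. It springs up when let go.
- pad_top (a point): Centre of the top face of the black ribbed lock pad in the shuttle's middle, 48 mm above the bench when up. The pad is 40 mm across the rail, 56 mm along it, and stands 11 mm above the saddle. On the box side a cross ridge, 22 to 28 mm from this point, stands 7 mm above the face for the fingertips to push against. Moves with the pad and shuttle; its axes are those of the reader.
- key (a joint): How far the reader's round key is pressed, in m: 0 = up, 0.005 = fully down (about 5 N); it springs up again.
- key_top (a point): Centre of the top of the key, a white button 28 mm across in a black collar (44 mm across, 9 mm below the key's top when up) on the top cover of the box; about 101 mm above the bench.
- dish_seat (a point): Centre of the floor of the round recess (68 mm across, 5 mm deep) in the dish carrier, a grey block 86 mm wide, 90 mm long. 33 mm above the bench, 121 mm from the pad's centre towards the box; moves with the shuttle.
- dish: The sample: a clear glass dish, 64 mm across and 12 mm high, lying loose in the carrier's close recess, which carries it along with the shuttle. Origin: centre of its underside.
- spare_dish: A second, like glass dish, 64 mm across, 12 mm high, lying on the bench on the robot's side of the rail. Not part of the job. Origin: centre of its underside.
- beaker: Small glass beaker, 58 mm across, 68 mm high, standing behind the rail. Not part of the job. Origin: centre of its underside.
- vial: Capped glass vial, 20 mm across, 65 mm high, standing behind the rail. Not part of the job. Origin: centre of its underside.
- tweezers: Steel tweezers, 126 mm long, 8 mm high, lying on the bench on the robot's side of the rail. Not part of the job. Origin: centre of its underside.

How it is judged:
On the way, in this order (a step that is already met when the one before it is completed fails the run):
1. the lock pad is pressed and the brake is off, the shuttle still out (value of joint pad above 0.045 rad and value of joint shuttle below 0.12 m), for 0.1 s.
2. the shuttle is home at its stop with the pad let up and the brake gripping (value of joint shuttle above 0.1475 m and value of joint pad below 0.02 rad), for 0.2 s.
3. the key is pressed down with the shuttle home (value of joint key above 0.0035 m and value of joint shuttle above 0.1475 m), for 0.05 s.
At the end, for the whole second after the job is handed in: The shuttle stands within 2.5 mm of its stop, the lock pad and the key are up again, the dish lies down in its recess (within 3 mm) and the four things standing around are within 20 mm of where they were (all of step 2 and value of joint key below 0.001 m and distance between dish and dish_seat below 0.003 m and distance of each of spare_dish, beaker, vial, tweezers from where it was at the start of the episode below 0.02 m); the robot touches nothing.
It fails at once if the shuttle is forced along (faster than 20 mm/s) while the pad is up and the brake grips (velocity of joint shuttle above 0.02 m/s and value of joint pad below 0.012 rad).
It fails at once if the key is pressed while the shuttle is not home (value of joint key above 0.0025 m and value of joint shuttle below 0.1475 m).
It fails at once if the dish is touched by the robot (contact force between any of the arm, the fingers and dish above 0.5 N).
It fails at once if the dish is lifted off its seat by more than 5 mm (distance between dish and dish_seat above 0.005 m).
It fails at once if one of the things standing around is shifted or lifted by more than 20 mm (distance of any of spare_dish, beaker, vial, tweezers from where it was at the start of the episode above 0.02 m).
It also fails if it takes over 42 s, if anything falls off the work surface, if the arm or the gripper's body presses on something with over 40 N, if the wrist force passes 120 N, or if a joint passes its speed limit or range.

### The arm

A 6-joint arm with a two-finger parallel gripper is mounted at the origin on a cart in front of the work surface, level with it; the furniture and walls round the work are solid. World frame = base frame: x ahead of the robot, y to its left, z up, the work surface at z = 0. Lengths are in m, angles in rad, forces in N, time in s.
With the tool pointing down it reaches from about 0.25 to 0.8 m from the base axis. Payload 8.5 kg.
Tool frame: the origin (TCP) lies between the finger pads; the fingertips stand 11 mm ahead of it and the grasp point (between the pads) lies 8 mm behind it; z points along the fingers, y is the line along which they close (so a half turn about z gives the same grasp; the last joint's range is limited). The gripper opens to 85 mm and grips with 20 to 120 N. Pads are 22 mm wide; open, the fingers measure 114 mm over their backs; the gripper's body (76 mm by 85 mm) begins 54 mm behind the grasp point. The pads swing forward as they close: fully open they stand 13 mm farther back than shut.
Start: joints at [1.196, 0.238, -0.013, 1.319, 0, 1.571], TCP at [0.192, 0.489, 0.242] pointing down, gripper open.
Joint ranges: [-2.66, 2.66], [-1.03, 1.9], [-1.14, 1.46], [-1.82, 2.27], [-1.45, 1.34], [-3.14, 3.14]. Speed limits (rad/s): [2.22, 2.22, 2.79, 3.14, 3.14, 3.14].

### API

Orientations are given as a unit quaternion [w, x, y, z].
In Python, from bench import robot gives the robot as it stands. The module is installed in compiled form; this text tells all that it offers.
- The arm moves only by the shell command python3 -m handwheel 'ROWS' [OPENING] [FORCE]. ROWS is JSON, a list of rows, each an object of numbers: "tx", "ty", "tz": the shift along the tool's x, y, z normalised to -1 to 1, where 1 is 0.25 m; "wx", "wy", "wz": the turn, a rotation vector about the tool's x, y, z normalised to -1 to 1, where 1 is pi rad. In form: [{"tx": .., "ty": .., "tz": .., "wx": .., "wy": .., "wz": ..}, ...]. A call has exactly 8 rows; each row is the pose to reach, as a shift and turn from the pose commanded when the call began, along the tool's axes at that moment, turning the shorter way round; what a row does not reach only later rows make up. A row lasts 1/10 s, in which the tool goes at most 50 mm and 8.59 degrees, less where a joint would pass 70% of its speed; a pose out of reach is approached as far as the arm can. A call with a number of a shift or a turn outside -1 to 1 is refused whole. A call with a gripper value outside its range is refused whole. OPENING is the gripper's target within -1 to 1 (shut at 1, half-way at 0, fully open at -1), set as the call begins (- or left out, the last holds). The fingers move at their own pace and stop on an object; FORCE is the grip in N (left out, the last holds). Time passes only in rows, so rows that repeat a pose let the fingers close, or fill a call up. It gives the time, the measured TCP pose, the force, the opening and the grip force at its end, in the units of the state.
- robot.read_state(): the state, without advancing time (a new reading comes with each control period).
- robot.get_image(name): name is "scene" or "top"; returns (picture, depth): 480x640x3 uint8, red, green, blue; 480x640 float32, m along the optical axis (not along the pixel's ray), 0 where there is no reading.
- robot.camera_model(name): a dict with "fx", "fy", "cx", "cy" (pixels), "k1" (the pictures are not rectified: a ray, as slopes to the right and down, at radius r is drawn at 1 + k1 r^2 times it, then the intrinsics apply), "position" and "orientation" of the camera in the world. Camera axes: x right, y up, looking along -z (the intrinsics and any distortion apply to the point x, -y, -z); pixel columns grow to the right and rows downward; lengths in m; the calibration is good to about 2 mm. A picture is of the moment at which its call begins. camera_model takes no time and is no camera call.
- robot.hand_in(): hands the job in; it is judged then, once.
Trained networks look in the newest picture that a camera, given by its name, has taken for a name from the list of things; names that differ only in an ending like _2 or _b are one class to them, and where a whole thing is asked for, a point or a joint stands for the part that bears it (a point fixed in the world has none). Each returns a list of dicts, best first, with "conf" (0 to 1); they miss things now and then, are a little off and sometimes report something else, mostly with a low value. They report only what shows in the picture. A call takes as long as a camera call.
- robot.spot_in(camera, query): "point" ([x, y, z] in m, in world coordinates, good to about 4 mm: the middle of the surface that is visible of it).
- robot.regions_of(camera, query): "region" (480x640 bool, what is visible of it).
The state is a dict: "time": time; "qpos": joint angles; "qd": joint speeds; "joint_torque": joint torques, N m; "eef_pos": TCP position; "ee_rot": TCP orientation; "force": force on the tool from outside, world axes, zero at the start; "moment": the same for the moment, N m; "gripper_width": finger opening in m; "grip_force": force on a finger pad.
Only numpy, scipy, OpenCV 4.12 (cv2) and the standard library are available. Lean on these libraries where they do the work, as an engineer would, in place of code of your own. Each camera call takes 0.05 s, during which the arm holds its last target. There are 200 camera calls.

## Working session

There is one attempt and no reset: what is moved stays moved. The work goes in short steps, Python scripts to look and compute and a shell command to move; the robot and the scene stay as the last step left them, time stands still between calls to the robot, and variables do not carry over. Pictures are saved under pics/ and viewed, at most 10 in all, crops included, and the job is handed in when it is done.

```bash
mkdir -p pics
cat > h.py <<'E'
import numpy as np, cv2
from scipy.spatial.transform import Rotation as R
from bench import robot
def cam(n):
    m=robot.camera_model(n); q=np.array(m["orientation"]); return m,R.from_quat(q[[1,2,3,0]]),np.array(m["position"])
def cloud(n,d):
    m,r,p=cam(n); K=np.array([[m["fx"],0,m["cx"]],[0,m["fy"],m["cy"]],[0,0,1.]])
    v,u=np.mgrid[:480,:640]; a=cv2.undistortPoints(np.stack([u,v],-1).reshape(-1,1,2).astype(float),K,np.array([m["k1"],0,0,0.])).reshape(-1,2)
    z=d.reshape(-1); P=np.c_[a[:,0]*z,-a[:,1]*z,-z]
    return (r.apply(P)+p).reshape(480,640,3)
E
python3 - <<'E'
from h import *
s=robot.read_state(); print(s)
for n in("scene","top"):
    im,d=robot.get_image(n); cv2.imwrite(f"pics/{n}0.png",im[:,:,::-1]); np.save(n+"0.npy",cloud(n,d))
    print(n,robot.camera_model(n))
    for q in("reader","seal_plate","pad_top","key_top","dish","spare_dish","beaker","vial","tweezers"):
        print(q,[(np.round(o["point"],3).tolist(),round(o["conf"],2)) for o in robot.spot_in(n,q)[:2]])
E
```

```text
{'time': 0.0, 'qpos': array([ 1.19601682e+00,  2.38764923e-01, -1.42700018e-02,  1.31920373e+00,
        4.63868515e-08,  1.57077397e+00]), 'qd': array([ 2.93096997e-05, -7.26540401e-04,  1.67122319e-03, -1.60802271e-03,
        8.76689936e-04,  7.27669544e-04]), 'joint_torque': array([-8.49820099e-04, -5.38771570e+01,  3.46438587e+01,  1.85736531e-02,
       -3.97668919e-05, -1.06680881e-05]), 'eef_pos': array([0.19203507, 0.48817688, 0.24167981]), 'ee_rot': array([-1.34380123e-04,  1.86283954e-01,  9.82495684e-01, -7.08534338e-04]), 'force': array([-0.52991685, -0.68670736,  0.02523968]), 'moment': array([ 0.02332089,  0.02640448, -0.05738294]), 'grip_force': 0.0, 'gripper_width': 0.08545019977798325}
scene {'fx': 540.9328868315528, 'fy': 540.9328868315528, 'cx': 316.1953917460322, 'cy': 238.7151193761163, 'k1': 0.042804150584604836, 'position': array([0.25399821, 0.554477  , 0.62974125]), 'orientation': array([-0.21377129, -0.09843519,  0.40874285,  0.88178321])}
reader [([0.533, -0.071, 0.041], 0.96)]
seal_plate [([0.538, 0.034, 0.036], 0.95), ([0.503, -0.192, 0.098], 0.28)]
pad_
[... 392 characters left out ...]
.48368573569576, 'k1': -0.09583597255905608, 'position': array([ 0.38341525, -0.01115069,  0.93937931]), 'orientation': array([ 0.70434939,  0.07113457, -0.05388273, -0.70422188])}
reader [([0.546, -0.127, 0.045], 0.58)]
seal_plate [([0.548, 0.011, 0.041], 0.75)]
pad_top [([0.55, 0.075, 0.048], 0.87)]
key_top [([0.504, -0.197, 0.102], 0.71), ([0.544, -0.047, 0.035], 0.36)]
dish [([0.543, -0.046, 0.034], 0.93), ([0.668, 0.096, 0.028], 0.44)]
spare_dish [([0.441, -0.001, 0.004], 0.59), ([0.545, -0.128, 0.047], 0.34)]
beaker [([0.668, 0.097, 0.025], 0.69)]
vial [([0.628, -0.087, 0.058], 0.56), ([0.479, 0.145, 0.004], 0.51)]
tweezers [([0.478, 0.147, 0.006], 0.68), ([0.439, 0.002, 0.007], 0.16)]
```

View pics/top0.png

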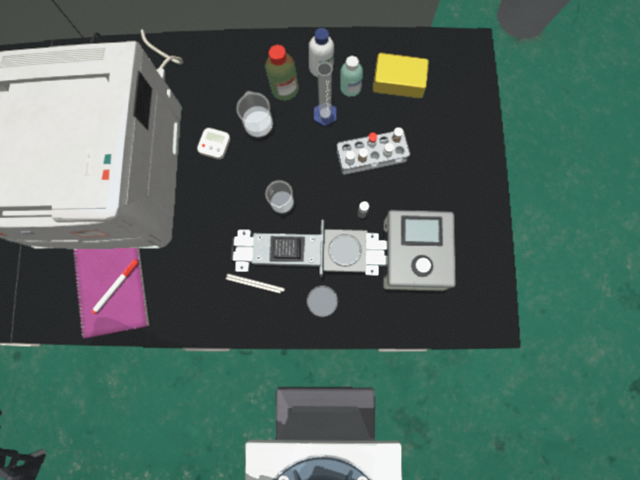

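View pics/scene0.png

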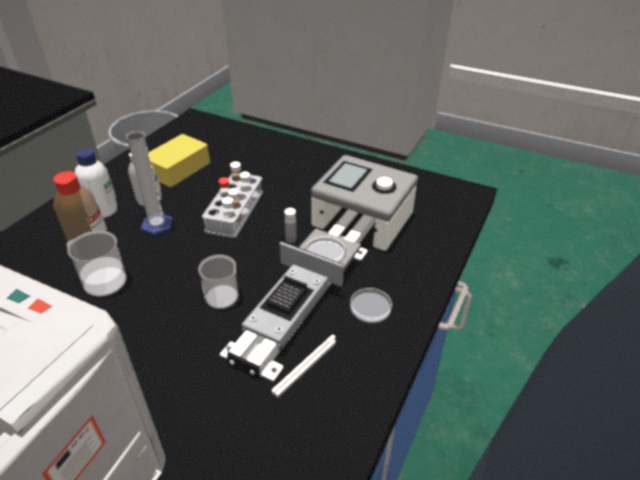

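The top view shows the rail running left to right, from (235,250) to the box at (388–455, 210–290), with the pad at (288,248) and the key at (423,265). Next I'll fit the reader's axis and box from the depth data.

Run:
```python
from h import *
for n in("top","scene"):
    P=np.load(n+"0.npy").reshape(-1,3)
    def rect(name,c,r,z0,z1):
        m=(np.hypot(*(P[:,:2]-c).T)<r)&(P[:,2]>z0)&(P[:,2]<z1); Q=P[m]
        b=cv2.minAreaRect((Q[:,:2]*1000).astype(np.float32)); print(n,name,len(Q),np.round(b[0],1),np.round(b[1],1),round(b[2],2),"z",np.round(np.median(Q[:,2]),4))
    rect("box",[.54,-.17],.14,.083,.096)
    rect("pad",[.549,.075],.04,.043,.06)
    rect("plate",[.546,.005],.07,.062,.078)
    rect("key",[.503,-.193],.025,.097,.11)
    rect("saddle+rail",[.549,.075],.07,.03,.043)
```

```text
top box 4836 [ 541.3 -196.7] [131.9 153.3] 88.62 z 0.0894
top pad 519 [551.8  73.9] [56.  45.5] 88.22 z 0.0479
top plate 162 [5.466e+02 2.000e-01] [  6.  109.9] 88.36 z 0.0706
top key 147 [ 505.8 -195.8] [24.1 25.6] 89.84 z 0.1006
top saddle+rail 1421 [549.4  75.3] [138.9  65. ] 88.35 z 0.0373
scene box 3514 [ 540.7 -194.4] [134.8 151.7] 88.07 z 0.0882
scene pad 859 [548.6  75.5] [57.2 40.7] 89.07 z 0.0473
scene plate 419 [547.1   1.2] [  9.7 112.9] 88.39 z 0.0685
scene key 123 [ 505.5 -193.2] [27.9 26. ] 86.04 z 0.0996
scene saddle+rail 2037 [549.   75.3] [139.2  65.1] 88.29 z 0.0366
```

```bash
python3 -m handwheel '[{"tx":-0.86,"ty":-0.9,"tz":0.17,"wz":-0.11},{"tx":-0.86,"ty":-0.9,"tz":0.17,"wz":-0.11},{"tx":-0.86,"ty":-0.9,"tz":0.17,"wz":-0.11},{"tx":-0.86,"ty":-0.9,"tz":0.17,"wz":-0.11},{"tx":-0.86,"ty":-0.9,"tz":0.17,"wz":-0.11},{"tx":-0.86,"ty":-0.9,"tz":0.17,"wz":-0.11},{"tx":-0.86,"ty":-0.9,"tz":0.17,"wz":-0.11},{"tx":-0.86,"ty":-0.9,"tz":0.17,"wz":-0.11}]' 1 30
```

```text
invalid input
```

```bash
python3 -m handwheel '[{"tx":-0.86,"ty":-0.9,"tz":0.17,"wx":0,"wy":0,"wz":-0.11},{"tx":-0.86,"ty":-0.9,"tz":0.17,"wx":0,"wy":0,"wz":-0.11},{"tx":-0.86,"ty":-0.9,"tz":0.17,"wx":0,"wy":0,"wz":-0.11},{"tx":-0.86,"ty":-0.9,"tz":0.17,"wx":0,"wy":0,"wz":-0.11},{"tx":-0.86,"ty":-0.9,"tz":0.17,"wx":0,"wy":0,"wz":-0.11},{"tx":-0.86,"ty":-0.9,"tz":0.17,"wx":0,"wy":0,"wz":-0.11},{"tx":-0.86,"ty":-0.9,"tz":0.17,"wx":0,"wy":0,"wz":-0.11},{"tx":-0.86,"ty":-0.9,"tz":0.17,"wx":0,"wy":0,"wz":-0.11}]' 1 30
```

```text
time: 1.8
eef_pos: [0.3103, 0.1984, 0.1997]
ee_rot: [0.0, 0.017, 1.0, -0.0]
force: [0.0, -0.3, 0.2]
gripper_width: 0.0001
grip_force: 0.0
```

```bash
python3 -m handwheel '[{"tx":-0.97,"ty":-0.46,"tz":0.2,"wx":0,"wy":0,"wz":0},{"tx":-0.97,"ty":-0.46,"tz":0.2,"wx":0,"wy":0,"wz":0},{"tx":-0.97,"ty":-0.46,"tz":0.2,"wx":0,"wy":0,"wz":0},{"tx":-0.97,"ty":-0.46,"tz":0.44,"wx":0,"wy":0,"wz":0},{"tx":-0.97,"ty":-0.46,"tz":0.44,"wx":0,"wy":0,"wz":0},{"tx":-0.97,"ty":-0.46,"tz":0.44,"wx":0,"wy":0,"wz":0},{"tx":-0.97,"ty":-0.46,"tz":0.44,"wx":0,"wy":0,"wz":0},{"tx":-0.97,"ty":-0.46,"tz":0.44,"wx":0,"wy":0,"wz":0}]'
python3 - <<'E'
from h import *
im,d=robot.get_image("scene"); cv2.imwrite("pics/s1.png",cv2.resize(im[200:400,180:420,::-1],None,fx=3,fy=3))
P=cloud("scene",d).reshape(-1,3)
m=(abs(P[:,0]-.55)<.03)&(abs(P[:,1]-.075)<.05)&(P[:,2]>.062)&(P[:,2]<.12);Q=P[m]
print(len(Q),Q.min(0),Q.max(0)); print([ (np.sum(k:=(Q[:,2]<z)&(Q[:,2]>z-.005)),Q[k][:,:2].min(0),Q[k][:,:2].max(0)) for z in np.arange(.07,.11,.01) if ((Q[:,2]<z)&(Q[:,2]>z-.005)).any()])
E
```

```text
time: 2.6
eef_pos: [0.5488, 0.0789, 0.0886]
ee_rot: [-0.001, 0.015, 1.0, -0.0]
force: [0.4, -0.8, 1.1]
gripper_width: 0.0002
grip_force: 0.0
280 [0.53631086 0.06516384 0.07591831] [0.55692181 0.09432906 0.11947322]
[(np.int64(8), array([0.5393542 , 0.08378194]), array([0.55592566, 0.08692205])), (np.int64(44), array([0.53709914, 0.07412234]), array([0.555305  , 0.09284449])), (np.int64(46), array([0.53726501, 0.07264176]), array([0.55584788, 0.0928531 ]))]
```

View pics/s1.png

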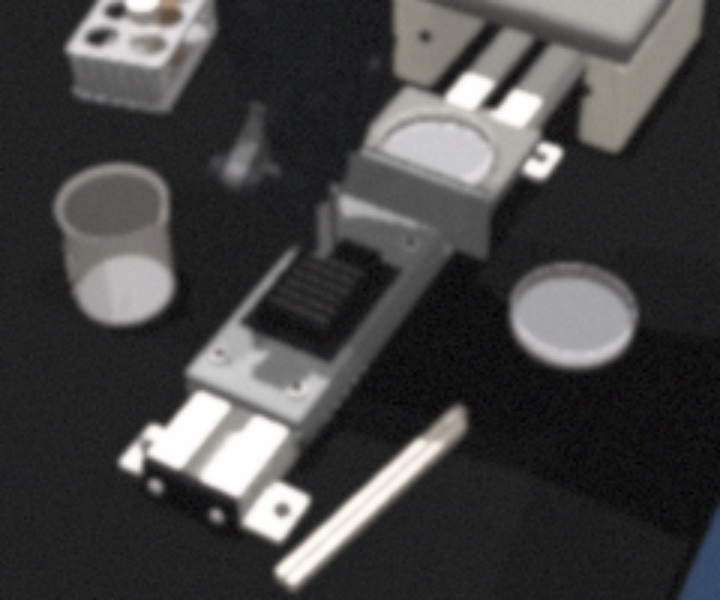

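The colour crop shows neither the gripper nor the vial, so something is wrong with it. I'll look at the full picture.

Run:
```python
from h import *
for n in("scene","top"):
    im,d=robot.get_image(n); np.save(n+"1.npy",cloud(n,d)); cv2.imwrite(f"pics/{n}2.png",im[:,:,::-1])
    for q in ("vial","beaker","pad_top","seal_plate"): print(n,q,[(np.round(o["point"],3).tolist(),round(o["conf"],2)) for o in robot.spot_in(n,q)[:2]])
a=cv2.imread("pics/scene2.png");b=cv2.imread("pics/top2.png")[150:350,180:500]
cv2.imwrite("pics/both.png",np.hstack([cv2.resize(a,(400,300)),cv2.resize(b,(400,300))]))
print(robot.read_state()["eef_pos"])
```

```text
scene vial [([0.546, 0.081, 0.047], 0.49)]
scene beaker [([0.659, 0.097, 0.043], 0.85), ([0.543, 0.081, 0.052], 0.45)]
scene pad_top [([0.545, 0.08, 0.045], 0.84)]
scene seal_plate [([0.538, 0.048, 0.035], 0.64)]
top vial []
top beaker []
top pad_top []
top seal_plate [([0.548, -0.033, 0.04], 0.87)]
[0.5488766  0.07854481 0.09019017]
```

View pics/both.png

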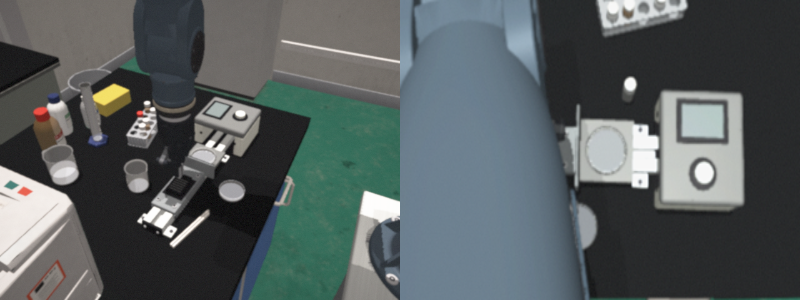

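The top view shows the vial still in place. In the scene view the dark gripper was simply hiding it. The tips are over the pad, so I'll press.

```bash
python3 -m handwheel '[{"tx":0,"ty":-0.02,"tz":0.04,"wx":0,"wy":0,"wz":0},{"tx":0,"ty":-0.02,"tz":0.08,"wx":0,"wy":0,"wz":0},{"tx":0,"ty":-0.02,"tz":0.1,"wx":0,"wy":0,"wz":0},{"tx":0,"ty":-0.02,"tz":0.115,"wx":0,"wy":0,"wz":0},{"tx":0,"ty":-0.02,"tz":0.13,"wx":0,"wy":0,"wz":0},{"tx":0,"ty":-0.02,"tz":0.14,"wx":0,"wy":0,"wz":0},{"tx":0,"ty":-0.02,"tz":0.14,"wx":0,"wy":0,"wz":0},{"tx":0,"ty":-0.02,"tz":0.14,"wx":0,"wy":0,"wz":0}]'
```

```text
time: 3.95
eef_pos: [0.5486, 0.0734, 0.0552]
ee_rot: [0.0, 0.015, 1.0, -0.0]
force: [-2.5, -0.0, 8.0]
gripper_width: -0.0004
grip_force: 3.9
```

```bash
python3 -m handwheel '[{"tx":0,"ty":0,"tz":0.004,"wx":0,"wy":0,"wz":0},{"tx":0,"ty":0,"tz":0.008,"wx":0,"wy":0,"wz":0},{"tx":0,"ty":0,"tz":0.008,"wx":0,"wy":0,"wz":0},{"tx":0,"ty":0,"tz":0.008,"wx":0,"wy":0,"wz":0},{"tx":0,"ty":0,"tz":0.008,"wx":0,"wy":0,"wz":0},{"tx":0,"ty":0,"tz":0.008,"wx":0,"wy":0,"wz":0},{"tx":0,"ty":0,"tz":0.008,"wx":0,"wy":0,"wz":0},{"tx":0,"ty":0,"tz":0.008,"wx":0,"wy":0,"wz":0}]'
```

```text
time: 4.75
eef_pos: [0.5487, 0.0735, 0.0534]
ee_rot: [0.0, 0.015, 1.0, 0.0]
force: [-3.9, 0.2, 8.6]
gripper_width: -0.0001
grip_force: 4.3
```

```bash
python3 -m handwheel '[{"tx":0,"ty":-0.01,"tz":0,"wx":0,"wy":0,"wz":0},{"tx":0,"ty":-0.03,"tz":0,"wx":0,"wy":0,"wz":0},{"tx":0,"ty":-0.05,"tz":0,"wx":0,"wy":0,"wz":0},{"tx":0,"ty":-0.07,"tz":0,"wx":0,"wy":0,"wz":0},{"tx":0,"ty":-0.09,"tz":0,"wx":0,"wy":0,"wz":0},{"tx":0,"ty":-0.11,"tz":0,"wx":0,"wy":0,"wz":0},{"tx":0,"ty":-0.13,"tz":0,"wx":0,"wy":0,"wz":0},{"tx":0,"ty":-0.15,"tz":0,"wx":0,"wy":0,"wz":0}]'
python3 - <<'E'
from h import *
im,d=robot.get_image("scene"); P=cloud("scene",d).reshape(-1,3)
m=(abs(P[:,0]-.547)<.065)&(P[:,1]<.05)&(P[:,1]>-.1)&(P[:,2]>.06)&(P[:,2]<.078)
Q=P[m]; b=cv2.minAreaRect((Q[:,:2]*1000).astype(np.float32)); print(b, robot.read_state()["eef_pos"])
E
```

```text
time: 5.55
eef_pos: [0.5475, 0.0359, 0.0534]
ee_rot: [0.0, 0.015, 1.0, 0.0]
force: [-3.1, -0.1, 9.1]
gripper_width: 0.0
grip_force: 4.4
((522.2216186523438, 4.101985931396484), (93.26211547851562, 62.73807907104492), 88.23444366455078) [0.54752612 0.0352071  0.05341347]
```

Run:
```python
from h import *
for n in("scene","top"):
    im,d=robot.get_image(n); C=cloud(n,d)
    for reg in (robot.regions_of(n,"dish")[:1]+robot.regions_of(n,"seal_plate")[:1]):
        Q=C[reg["region"]]; print(n,len(Q),reg["conf"],np.median(Q,0),Q.min(0),Q.max(0))
    P=C.reshape(-1,3)
    for x0,x1 in((.492,.52),(.58,.6)):
        Q=P[(P[:,0]>x0)&(P[:,0]<x1)&(abs(P[:,1])<.09)&(P[:,2]>.045)&(P[:,2]<.075)]
        print(n,x0,len(Q),np.percentile(Q[:,1],[5,50,95]) if len(Q) else 0)
    cv2.imwrite(f"pics/{n}3.png",im[:,:,::-1])
```

```text
scene 564 0.59 [ 0.54576863 -0.10037465  0.03539536] [ 0.25399821 -0.12781915  0.03187031] [0.57423161 0.554477   0.62974125]
scene 4540 0.69 [0.53336364 0.01133251 0.03678454] [ 0.25399821 -0.17168724 -0.00422592] [0.60303312 0.554477   0.62974125]
scene 0.492 229 [-0.0401022  -0.03569582 -0.03374402]
scene 0.58 0 0
top 718 0.92 [ 0.54597744 -0.08745058  0.03588072] [ 0.38341525 -0.11792265  0.03100816] [ 0.5755236  -0.01115069  0.93937931]
top 142 0.68 [ 0.50489905 -0.19510196  0.10078594] [ 0.49287531 -0.20709488  0.09692708] [ 0.51875035 -0.18323045  0.10487875]
top 0.492 5 [-0.08280528 -0.07593725 -0.06906558]
top 0.58 24 [-0.04307081 -0.04101536 -0.03891811]
```

The plate moved 38 mm along with the tips, so about 88 mm remain.

```bash
python3 -m handwheel '[{"tx":0,"ty":-0.03,"tz":0,"wx":0,"wy":0,"wz":0},{"tx":0,"ty":-0.07,"tz":0,"wx":0,"wy":0,"wz":0},{"tx":0,"ty":-0.11,"tz":0,"wx":0,"wy":0,"wz":0},{"tx":0,"ty":-0.15,"tz":0,"wx":0,"wy":0,"wz":0},{"tx":0,"ty":-0.19,"tz":0,"wx":0,"wy":0,"wz":0},{"tx":0,"ty":-0.23,"tz":0,"wx":0,"wy":0,"wz":0},{"tx":0,"ty":-0.27,"tz":0,"wx":0,"wy":0,"wz":0},{"tx":0,"ty":-0.3,"tz":0,"wx":0,"wy":0,"wz":0}]'; python3 -m handwheel '[{"tx":0,"ty":-0.01,"tz":0,"wx":0,"wy":0,"wz":0},{"tx":0,"ty":-0.02,"tz":0,"wx":0,"wy":0,"wz":0},{"tx":0,"ty":-0.03,"tz":0,"wx":0,"wy":0,"wz":0},{"tx":0,"ty":-0.04,"tz":0,"wx":0,"wy":0,"wz":0},{"tx":0,"ty":-0.048,"tz":0,"wx":0,"wy":0,"wz":0},{"tx":0,"ty":-0.056,"tz":0,"wx":0,"wy":0,"wz":0},{"tx":0,"ty":-0.056,"tz":0,"wx":0,"wy":0,"wz":0},{"tx":0,"ty":-0.056,"tz":0,"wx":0,"wy":0,"wz":0}]'
```

```text
time: 6.7
eef_pos: [0.5453, -0.0395, 0.0534]
ee_rot: [0.0, 0.015, 1.0, -0.0]
force: [-3.6, 0.9, 8.7]
gripper_width: 0.0001
grip_force: 4.4
time: 7.5
eef_pos: [0.545, -0.0532, 0.0534]
ee_rot: [0.0, 0.015, 1.0, -0.0]
force: [-3.8, 0.1, 7.3]
gripper_width: 0.0001
grip_force: 4.1
```

```bash
python3 -m handwheel '[{"tx":0,"ty":-0.008,"tz":0,"wx":0,"wy":0,"wz":0},{"tx":0,"ty":-0.016,"tz":0,"wx":0,"wy":0,"wz":0},{"tx":0,"ty":-0.024,"tz":0,"wx":0,"wy":0,"wz":0},{"tx":0,"ty":-0.032,"tz":0,"wx":0,"wy":0,"wz":0},{"tx":0,"ty":-0.032,"tz":0,"wx":0,"wy":0,"wz":0},{"tx":0,"ty":-0.032,"tz":0,"wx":0,"wy":0,"wz":0},{"tx":0,"ty":-0.032,"tz":0,"wx":0,"wy":0,"wz":0},{"tx":0,"ty":-0.032,"tz":0,"wx":0,"wy":0,"wz":0}]'
python3 - <<'E'
from h import *
for n in("scene","top"):
    im,d=robot.get_image(n); C=cloud(n,d); P=C.reshape(-1,3)
    for x0,x1 in((.485,.52),(.575,.6)):
        Q=P[(P[:,0]>x0)&(P[:,0]<x1)&(P[:,1]>-.14)&(P[:,1]<-.05)&(P[:,2]>.045)&(P[:,2]<.075)]
        print(n,x0,len(Q),np.percentile(Q[:,1],[5,50,95]) if len(Q) else 0)
    cv2.imwrite(f"pics/{n}4.png",cv2.resize(im[150:350,250:490,::-1],(720,600)))
E
```

```text
time: 8.3
eef_pos: [0.546, -0.0591, 0.0542]
ee_rot: [0.001, 0.014, 1.0, 0.002]
force: [-1.7, 11.3, 12.9]
gripper_width: -0.0001
grip_force: 7.1
scene 0.485 319 [-0.13045648 -0.12441539 -0.12205436]
scene 0.575 0 0
top 0.485 0 0
top 0.575 0 0
```

View pics/scene4.png

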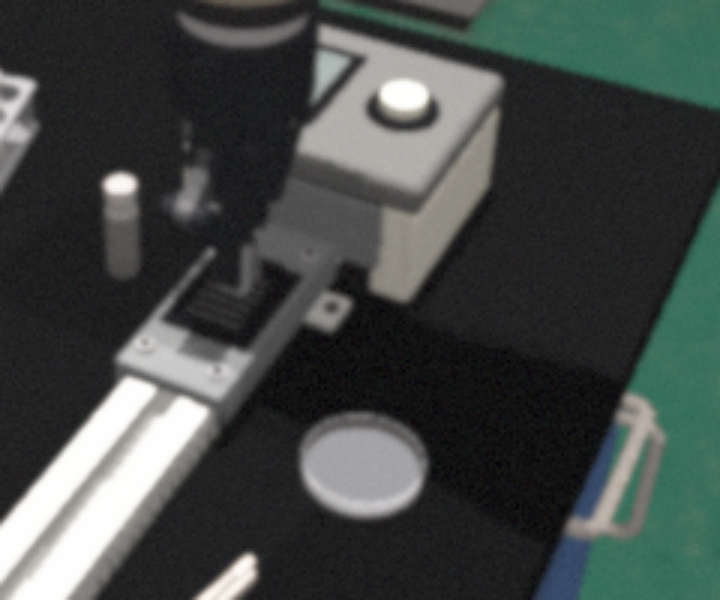

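The stop is reached: the plate is at the box face with 11 N of push, matching the computed home. Now I'll lift straight up.

```bash
python3 -m handwheel '[{"tx":0,"ty":0,"tz":-0.01,"wx":0,"wy":0,"wz":0},{"tx":0,"ty":0,"tz":-0.02,"wx":0,"wy":0,"wz":0},{"tx":0,"ty":0,"tz":-0.035,"wx":0,"wy":0,"wz":0},{"tx":0,"ty":0.02,"tz":-0.06,"wx":0,"wy":0,"wz":0},{"tx":0,"ty":0.02,"tz":-0.14,"wx":0,"wy":0,"wz":0},{"tx":0,"ty":0,"tz":-0.25,"wx":0,"wy":0,"wz":0},{"tx":0,"ty":0,"tz":-0.36,"wx":0,"wy":0,"wz":0},{"tx":0,"ty":0,"tz":-0.36,"wx":0,"wy":0,"wz":0}]'
python3 - <<'E'
from h import *
n="scene"
im,d=robot.get_image(n); P=cloud(n,d).reshape(-1,3)
def rect(name,c,r,z0,z1):
    Q=P[(np.hypot(*(P[:,:2]-c).T)<r)&(P[:,2]>z0)&(P[:,2]<z1)]
    b=cv2.minAreaRect((Q[:,:2]*1000).astype(np.float32)); print(name,len(Q),np.round(b[0],1),np.round(b[1],1),np.median(Q[:,2]))
rect("pad",[.546,-.053],.04,.040,.060); rect("key",[.5055,-.1945],.025,.097,.11)
Q=P[(P[:,0]>.48)&(P[:,0]<.61)&(P[:,1]>-.14)&(P[:,1]<-.08)&(P[:,2]>.045)&(P[:,2]<.075)]
print(np.percentile(Q[:,1],[5,50,95]))
cv2.imwrite("pics/s5.png",cv2.resize(im[150:350,250:490,::-1],(720,600)))
print(robot.read_state()["force"])
E
```

```text
time: 9.2
eef_pos: [0.5467, -0.0612, 0.1465]
ee_rot: [0.003, 0.015, 1.0, -0.0]
force: [0.2, 0.5, 0.6]
gripper_width: -0.0001
grip_force: 0.0
pad 699 [547.4 -53.5] [58.9 45.5] 0.04683805123391871
key 124 [ 506.1 -194.3] [26.1 28.5] 0.09947275663711064
[-0.13219318 -0.12574885 -0.12256947]
[ 0.313702  -0.4517943 -0.2172952]
```

View pics/s5.png

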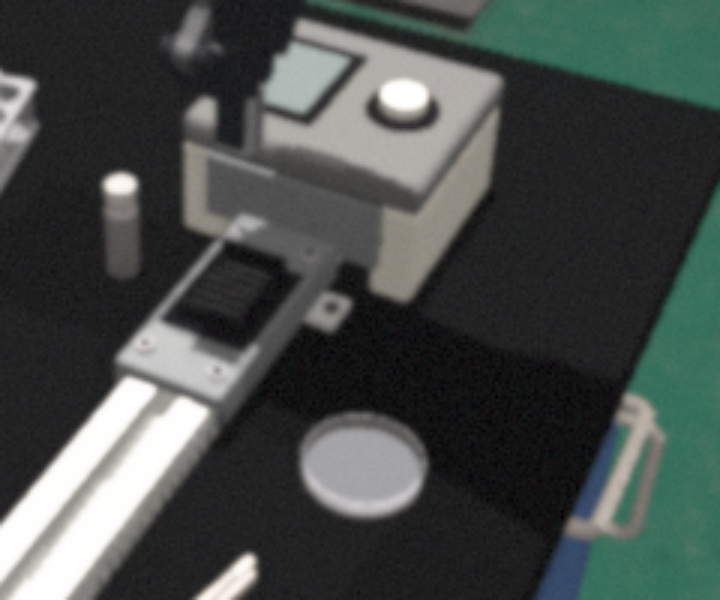

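The plate sits flush on the box face and the pad is up. Next I'll go over the key.

```bash
python3 -m handwheel '[{"tx":0.147,"ty":-0.538,"tz":0,"wx":0,"wy":0,"wz":0},{"tx":0.147,"ty":-0.538,"tz":0,"wx":0,"wy":0,"wz":0},{"tx":0.147,"ty":-0.538,"tz":0,"wx":0,"wy":0,"wz":0},{"tx":0.147,"ty":-0.538,"tz":0,"wx":0,"wy":0,"wz":0},{"tx":0.147,"ty":-0.538,"tz":0.04,"wx":0,"wy":0,"wz":0},{"tx":0.147,"ty":-0.538,"tz":0.08,"wx":0,"wy":0,"wz":0},{"tx":0.147,"ty":-0.538,"tz":0.08,"wx":0,"wy":0,"wz":0},{"tx":0.147,"ty":-0.538,"tz":0.08,"wx":0,"wy":0,"wz":0}]'
```

```text
time: 10.05
eef_pos: [0.5041, -0.1933, 0.1221]
ee_rot: [-0.001, 0.014, 1.0, 0.0]
force: [-0.1, 0.2, 0.1]
gripper_width: 0.0001
grip_force: 0.0
```

```bash
python3 -m handwheel '[{"tx":0,"ty":0,"tz":0.02,"wx":0,"wy":0,"wz":0},{"tx":0,"ty":0,"tz":0.04,"wx":0,"wy":0,"wz":0},{"tx":0,"ty":0,"tz":0.05,"wx":0,"wy":0,"wz":0},{"tx":0,"ty":0,"tz":0.056,"wx":0,"wy":0,"wz":0},{"tx":0,"ty":0,"tz":0.062,"wx":0,"wy":0,"wz":0},{"tx":0,"ty":0,"tz":0.066,"wx":0,"wy":0,"wz":0},{"tx":0,"ty":0,"tz":0.068,"wx":0,"wy":0,"wz":0},{"tx":0,"ty":0,"tz":0.068,"wx":0,"wy":0,"wz":0}]'
```

```text
time: 10.85
eef_pos: [0.5044, -0.1942, 0.1069]
ee_rot: [0.001, 0.015, 1.0, 0.0]
force: [-1.3, 5.1, 13.2]
gripper_width: -0.0002
grip_force: 6.3
```

It read 13 N, so the key is bottomed. Lift away and check.

```bash
python3 -m handwheel '[{"tx":0,"ty":0,"tz":-0.02,"wx":0,"wy":0,"wz":0},{"tx":0,"ty":0,"tz":-0.06,"wx":0,"wy":0,"wz":0},{"tx":0,"ty":0,"tz":-0.15,"wx":0,"wy":0,"wz":0},{"tx":0,"ty":0,"tz":-0.3,"wx":0,"wy":0,"wz":0},{"tx":0,"ty":0,"tz":-0.4,"wx":0,"wy":0,"wz":0},{"tx":0,"ty":0,"tz":-0.4,"wx":0,"wy":0,"wz":0},{"tx":0,"ty":0,"tz":-0.4,"wx":0,"wy":0,"wz":0},{"tx":0,"ty":0,"tz":-0.4,"wx":0,"wy":0,"wz":0}]'
python3 - <<'E'
from h import *
im,d=robot.get_image("scene"); P=cloud("scene",d).reshape(-1,3)
Q=P[(np.hypot(*(P[:,:2]-[.506,-.1945]).T)<.012)&(P[:,2]>.085)&(P[:,2]<.12)]; print("key z",len(Q),np.median(Q[:,2]))
Q=P[(P[:,0]>.48)&(P[:,0]<.61)&(P[:,1]>-.14)&(P[:,1]<-.08)&(P[:,2]>.045)&(P[:,2]<.075)]; print(np.percentile(Q[:,1],[5,50,95]))
Q=P[(abs(P[:,0]-.547)<.015)&(abs(P[:,1]+.053)<.015)]; print("pad z",len(Q),np.median(Q[:,2]))
cv2.imwrite("pics/s6.png",im[:,:,::-1]); print(robot.read_state()["force"])
E
```

```text
time: 11.65
eef_pos: [0.5035, -0.1944, 0.205]
ee_rot: [-0.001, 0.015, 1.0, 0.0]
force: [-0.7, 0.0, -0.2]
gripper_width: 0.0003
grip_force: 0.0
key z 90 0.0998426249984351
[-0.13246557 -0.12596209 -0.12286765]
pad z 220 0.04685416121383307
[-0.16212804  0.10379798  0.10306441]
```

View pics/s6.png

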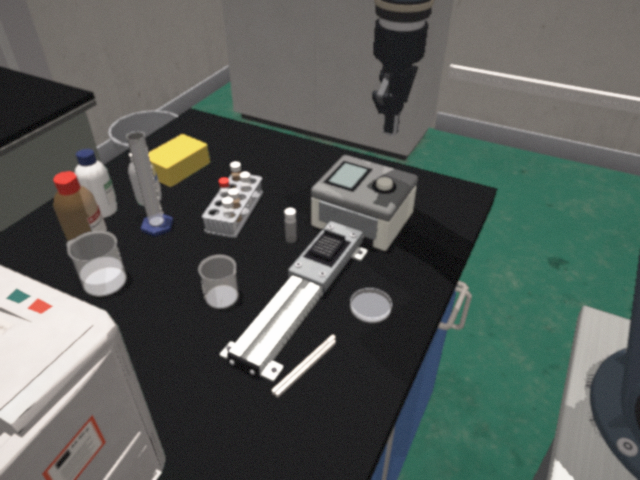

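The shuttle is home with its plate shut on the box (350,220). The key at (385,185) and the pad at (328,246) are both up. The vial, beaker, spare dish and tweezers are where they were, and the arm is clear.

```bash
python3 -c "
from bench import robot; print(robot.hand_in())"
```

```text
the job is handed in; nothing more can be done
None
```

I pushed the shuttle home with the lock pad held down, let the pad up, pressed the reader's key fully and released it, then handed the job in at about 12 s; no verdict was returned.

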